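Shift a rebuilt gear selector through its L gate

TASK

A gear-selector unit is bolted to the engine bench for checking after its rebuild. Engage the gear by pushing the knob with the fingertips: along the long leg of the L-shaped slot to the corner, then along the short leg right to its end. Only push the knob sideways, without pinching it between the fingers or pulling it up, and leave the loose parts standing around it where they are.

Things in the scene. Friction and masses are not known exactly. Their poses are not given: they have to be found in the camera images.
- selector: Fixed cast-aluminium gear-selector housing, 180 (x) by 160 (y) mm, on a 200 by 180 mm flange 10 mm thick, with a steel gate plate as its flat top 70 mm above the bench. Origin: centre of the underside. x runs along the slot's long leg towards the corner, y along the short leg towards its end, z up. The slot in the plate is 18 mm wide; the steel pin in it is 14 mm thick.
- slot_start (a point): Point on the plate's top face (70 mm above the bench) on the slot's centre line, where the pin's axis is at along = 0, across = 0. Axes as selector; in its frame at x -40, y -30 mm.
- slot_corner (a point): The same at the slot's corner (along = 80 mm, across = 0); in the selector's frame at x 40, y -30 mm.
- slot_end (a point): The same at the end of the short leg (along = 80, across = 60 mm), where the pin must finish; in the selector's frame at x 40, y 30 mm.
- knob_mid (a point): Centre of the black knob on top of the pin, half-way up its grip, 110 mm above the bench, on the pin's axis. The grip is cross-shaped in plan (four ribs), 36 mm across from rib face to opposite rib face in both x and y, and spans 90 to 130 mm above the bench; a 28 mm round cap on top reaches 136 mm. Between plate and grip only the 14 mm pin. Axes as selector; the knob only slides, never turns or tilts.
- along (a joint): How far the pin has gone along the long leg (selector +x), in m: starts between 0 and 0.02, about 0.082 hard into the corner, 0.078 to 0.082 along the short leg (2 mm of play each way in the slot). Sliding friction of about 1 to 4 N; no spring; stays where it is left.
- across (a joint): How far the pin has gone along the short leg (selector +y), in m: 0 (within 2 mm of play) in the long leg, about 0.062 hard against the end. The slot blocks it until the pin is fully in the corner. Friction as for along.
- lift (a joint): How far the knob and pin are pulled up, in m: 0 = down, where its weight (about 2 to 4 N) keeps it; it can rise 12 mm.
- rib_front: black plastic rib on the -x (selector axes) side of the knob, 8 mm thick, 24 mm wide, 40 mm tall; origin at the rib's centre, 14 mm from the knob's axis, axes as knob_mid
- rib_back: black plastic rib on the +x (selector axes) side of the knob, 8 mm thick, 24 mm wide, 40 mm tall; origin at the rib's centre, 14 mm from the knob's axis, axes as knob_mid
- rib_left: black plastic rib on the +y (selector axes) side of the knob, 8 mm thick, 24 mm wide, 40 mm tall; origin at the rib's centre, 14 mm from the knob's axis, axes as knob_mid
- rib_right: black plastic rib on the -y (selector axes) side of the knob, 8 mm thick, 24 mm wide, 40 mm tall; origin at the rib's centre, 14 mm from the knob's axis, axes as knob_mid
- socket: Bystander: loose steel socket standing on the gate plate near the plate's -x, +y corner (selector axes), 26 mm in diameter, 34 mm tall, open bore. Origin: centre of its underside.
- piston: Bystander: loose aluminium engine piston standing on the bench beside the selector, 80 mm in diameter, 70 mm tall. Origin: centre of its underside.
- oil_can: Bystander: loose closed dark steel oil tin with a narrow neck, standing on the bench beside the selector, 54 mm in diameter, 100 mm tall. Origin: centre of its underside.

How it is judged:
By the outcome, as a careful person would: the job done as asked, in the order asked, and still so for the second after the job is handed in, with the robot touching nothing.
It also fails if it takes over 42 s, if anything falls off the work surface, if the arm or the gripper's body presses on something with over 40 N, if the wrist force passes 120 N, or if a joint passes its speed limit or range.

ROBOT

A 7-joint arm with a two-finger parallel gripper is mounted at the origin on the work surface. World frame = base frame: x ahead of the robot, y to its left, z up, the work surface at z = 0. Lengths are in m, angles in rad, forces in N, time in s.
With the tool pointing down it reaches from about 0.425 to 0.925 m from the base axis. Payload 6.8 kg.
Tool frame: the origin (TCP) lies midway between the tips of the shut fingers; the grasp point (between the pads) lies 19 mm behind it; z points along the fingers, y is the direction in which the jaws open and shut (so a half turn about z gives the same grasp; the last joint's range is limited). The gripper opens to 85 mm and grips with 20 to 120 N. Pads are 22 mm wide; open, the fingers measure 114 mm over their backs; the gripper's body (76 mm by 85 mm) begins 54 mm behind the grasp point. The pads swing forward as they close: fully open they stand 13 mm farther back than shut.
Start: joints at [-1.271, 0.477, 0.022, 1.555, -0.011, 1.109, -0.083], TCP at [0.268, 0.62, 0.195] pointing down, gripper open.
Joint ranges: [-2.96, 2.96], [-0.34, 2.1], [-1.41, 1.46], [0.24, 2.44], [-1.37, 4.51], [0.17, 1.92], [-2.96, 2.96]. Speed limits (rad/s): [2.39, 2.39, 3.14, 3.14, 3.14, 3.14, 3.14].

INTERFACE

Orientations are given as a rotation vector (axis times angle).
In Python, from bench import r gives the robot as it stands. The module is installed in compiled form; this text tells all that it offers.
- The arm moves only by the tool play_rows, never from a script. Its argument "plan" is a list of rows, each a list of 7 numbers: the shift along the world's x, y, z in mm, then the turn, a rotation vector about the world's x, y, z in rad, then the finger opening in mm, from 0 to 85.4. A call has 1 to 12 rows; each row is the pose to reach, as a shift and turn from the pose commanded when the call began; what a row does not reach only later rows make up. A row lasts 1/10 s, in which the tool goes at most 50 mm and 8.59 degrees, less where a joint would pass 70% of its speed; a pose out of reach is approached as far as the arm can. A call with a gripper value outside its range is refused whole. The fingers move at their own pace and stop on an object; "grip_force" is the grip in N (left out, the last holds). Time passes only in rows, so rows that repeat a pose let the fingers close. It gives the time, the measured TCP pose, the force and the opening at its end, in the units of the state.
- r.get_obs(): the state, without advancing time (a new reading comes with each control period).
- r.grab_frame(name): name is "scene" or "top" or "wrist"; returns a dict with "color" (400x640x3 uint8, blue, green, red), "z_map" (400x640 float32, m along the optical axis (not along the pixel's ray), 0 where there is no reading), "camera_matrix" (3x3 intrinsics, pixels), "k1" (the pictures are not rectified: a ray, as slopes to the right and down, at radius r is drawn at 1 + k1 r^2 times it, then the intrinsics apply), "R" (3x3) and "t" (3): a world point X has camera coordinates R X + t. Camera axes: x right, y down, z forward; pixel columns grow to the right and rows downward; lengths in m; the calibration is good to about 2 mm. A picture is of the moment at which its call begins.
- r.hand_in(): hands the job in, once; it reports no verdict.
The state is a dict: "clock": time; "joints": joint angles; "qvel": joint speeds; "tau": joint torques, N m; "tcp_pos": TCP position; "orientation": TCP orientation; "contact_force": force on the tool from outside, world axes, zero at the start; "moment": the same for the moment, N m; "grip_width": finger opening in m.
Only numpy, scipy, OpenCV 4.12 (cv2) and the standard library are available. Lean on these libraries where they do the work, as an engineer would, in place of code of your own. Each camera call takes 0.05 s, during which the arm holds its last target.

## Working session

There is one attempt and no reset: what is moved stays moved. The work goes in short steps, Python scripts to look and compute and a tool call to move; the robot and the scene stay as the last step left them, time stands still between calls to the robot, and variables do not carry over. Pictures are saved under pics/ and viewed, and the job is handed in when it is done.

Besides the shell and the picture viewer there is one more tool, called after "Call:" by a JSON object that holds its "op" and its "data", one argument or row to a line. play_rows: Moves the arm, as the interface text tells. Its arguments: {"type":"object","properties":{"plan":{"type":"array"},"grip_force":{"type":"number"}},"required":["plan"]}

```bash
mkdir -p pics; python3 - <<'E'
from bench import r
import cv2,numpy as np
o=r.get_obs();print(o)
for n in("scene","top","wrist"):
    f=r.grab_frame(n);cv2.imwrite(f"pics/{n}0.png",f["color"]);np.savez(f"{n}0.npz",**f);print(n,f["camera_matrix"].tolist(),f["k1"],f["t"],(-f["R"].T@f["t"]))
E
```

```text
{'clock': 0.0, 'joints': array([-1.27109899,  0.47782173,  0.02237402,  1.55648658, -0.01148507,
        1.10926888, -0.08309318]), 'qvel': array([-6.47215445e-04, -8.15862636e-05,  3.07119919e-04,  2.76859536e-04,
       -1.04111605e-03,  1.28930692e-04,  6.92488352e-04]), 'tau': array([-8.49341359e-04, -5.96459413e+01,  1.60752095e+00, -2.81205386e+01,
        1.23738527e-02,  9.10616247e-03,  2.01133821e-05]), 'tcp_pos': array([0.26747585, 0.6190148 , 0.1938971 ]), 'orientation': array([-6.36087925e-01, -3.07630795e+00,  2.89643424e-03]), 'contact_force': array([ 0.74941952,  0.04460625, -0.96953002]), 'moment': array([0.03345443, 0.01455432, 0.0215375 ]), 'grip_width': 0.08526500893068614}
scene [[407.08628910111327, 0.0, 319.42635433375045], [0.0, 407.08628910111327, 204.28171480182039], [0.0, 0.0, 1.0]] 0.009814521232773672 [-0.1679215  -0.31823664  1.25560432] [1.18592563 0.01077896 0.5472464 ]
top [[370.92566553291863, 0.0, 322.44535461326774], [0.0, 370.92566553291863, 198.66291251566332], [0.0, 0.0, 1.0]] -0.04568123172290076 [0.06227439 0.6031919  0.78738629] [0.45403143 0.09916299 0.87847476]
wrist [[300.41064293931436, 0.0, 321.2137547064397], [0.0, 300.41064293931436, 200.96157875918473], [0.0, 0.0, 1.0]] -0.0003582609905886424 [-0.67404135 -0.04072599  0.37893757] [0.1951831  0.65074856 0.37150221]
```

View pics/scene0.png

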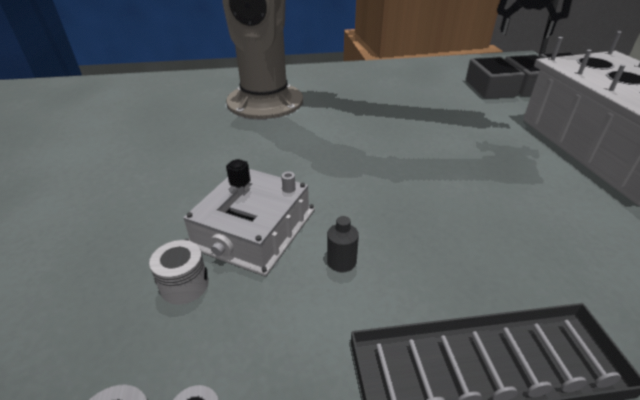

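View pics/top0.png

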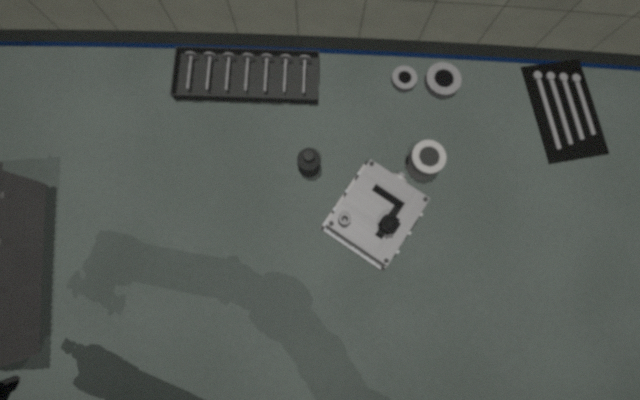

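View pics/wrist0.png

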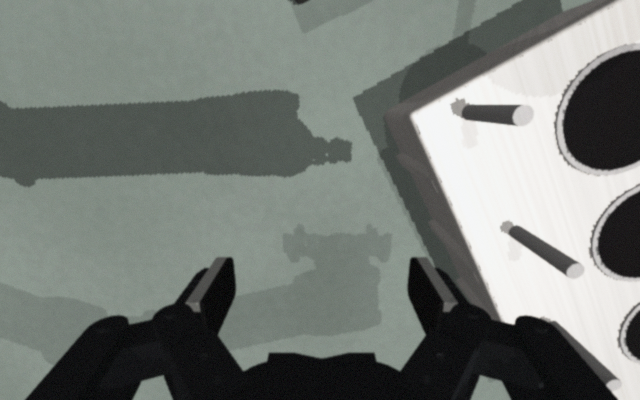

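The top view shows the selector around (378,213), the knob at (388,222), the slot corner near (400,205) and the slot end near (376,188). The socket is at (344,219), the piston at (427,157) and the oil tin at (309,161). Next I'll measure these.

```bash
cat > h.py <<'E'
import numpy as np,cv2
def load(n): return dict(np.load(n))
def rays(f,uv):
    K=f["camera_matrix"];uv=np.asarray(uv,float).reshape(-1,2)
    k=float(f["k1"]);d=np.c_[(uv[:,0]-K[0,2])/K[0,0],(uv[:,1]-K[1,2])/K[1,1]]
    s=d.copy()
    for _ in range(20): s=d/(1+k*(s**2).sum(1,keepdims=True))
    return np.c_[s,np.ones(len(s))]
def onplane(f,uv,z):
    D=rays(f,uv)@f["R"];C=-f["R"].T@f["t"]
    return C+D*((z-C[2])/D[:,2])[:,None]
def pts(f):
    v,u=np.mgrid[0:400,0:640]
    P=rays(f,np.c_[u.ravel(),v.ravel()])*f["z_map"].reshape(-1,1)
    return ((P-f["t"])@f["R"]).reshape(400,640,3)
def proj(f,X):
    c=np.asarray(X)@f["R"].T+f["t"];s=c[:,:2]/c[:,2:];s=s*(1+float(f["k1"])*(s**2).sum(1,keepdims=True))
    K=f["camera_matrix"];return s*K[0,0]+[K[0,2],K[1,2]]
E
python3 - <<'E'
from h import *
for n in("top","scene"):
    f=load(n+"0.npz");P=pts(f);c=f["color"];V=c.max(2)
    b=slice(140,290),slice(280,470)
    if n=="scene": b=slice(150,300),slice(140,370)
    m=np.zeros((400,640),bool);m[b]=True
    m&=(f["z_map"]>0)
    print(n)
    pl=m&(abs(P[...,2]-.07)<.012)&(V>110)
    cc=cv2.connectedComponentsWithStats(cv2.morphologyEx(pl.astype(np.uint8),cv2.MORPH_CLOSE,np.ones((5,5))))
    for i in range(1,cc[0]):
        if cc[2][i,4]>100:
            ys,xs=np.where((cc[1]==i));w=onplane(f,np.c_[xs,ys],.07)
            print(cc[2][i],cv2.minAreaRect((w[:,:2]*1000).astype(np.float32)), 'z',np.median(P[pl][:,2]))
    for lo,hi in((.085,.15),):
        k=m&(P[...,2]>lo)&(P[...,2]<hi)
        cc=cv2.connectedComponentsWithStats(k.astype(np.uint8))
        for i in range(1,cc[0]):
            if cc[2][i,4]>20:
                q=P[cc[1]==i];print(cc[2][i],cc[3][i],np.median(q,0),q[:,2].max(),V[cc[1]==i].mean())
                t=q[q[:,2]>.131];print(len(t),t.mean(0) if len(t) else '')
    y0,y1,x0,x1=b[0].start,b[0].stop,b[1].start,b[1].stop
    cv2.imwrite(f"pics/{n}0z.png",cv2.resize(c[b],None,fx=3.4,fy=3.4,interpolation=cv2.INTER_CUBIC))
E
```

```text
top
[412 140  34  34 617] ((704.348876953125, -159.51055908203125), (76.81861114501953, 79.23088836669922), 88.99815368652344) z 0.06988444073092216
[ 326  159  104  107 5155] ((577.5592041015625, -45.17474365234375), (171.9356689453125, 187.89439392089844), 57.197444915771484) z 0.06988444073092216
[303 150  11  12 108] [308.13888889 155.42592593] [0.68773092 0.11529464 0.09955216] 0.10299406430620371 66.28703703703704
0 
[338 213  13  13 102] [344.23529412 218.7254902 ] [0.55147375 0.03410869 0.10312136] 0.10698109029760909 127.25490196078431
0 
[378 213  23  22 344] [388.88372093 223.74418605] [ 0.53982409 -0.05454916  0.13057761] 0.13932109472045656 49.10755813953488
164 [ 0.54133872 -0.05840386  0.13451062]
scene
[ 184  169  124   75 4355] ((587.549072265625, -43.359840393066406), (173.3923797607422, 199.5305938720703), 57.32694625854492) z 0.07009179656643952
[150 240  52  38 993] ((706.8348999023438, -160.31564331054688), (79.01937866210938, 79.67079162597656), 54.9774284362793) z 0.07009179656643952
[226 159  25  29 567] [238.09171076 173.0670194 ] [ 0.55513854 -0.05657736  0.11995571] 0.13724824430516927 26.25573192239859
118 [ 0.54705973 -0.0574823   0.13442155]
[281 172  14  15 180] [287.89444444 178.78333333] [0.56015556 0.0333127  0.0990719 ] 0.1057155658018101 107.82222222222222
0 
[336 216  15  16 201] [342.95024876 223.48756219] [0.69594565 0.11394048 0.09849515] 0.10164886348617232 59.12935323383085
0
```

```bash
ls pics
```

```text
scene0.png
scene0z.png
top0.png
top0z.png
wrist0.png
```

View pics/top0z.png

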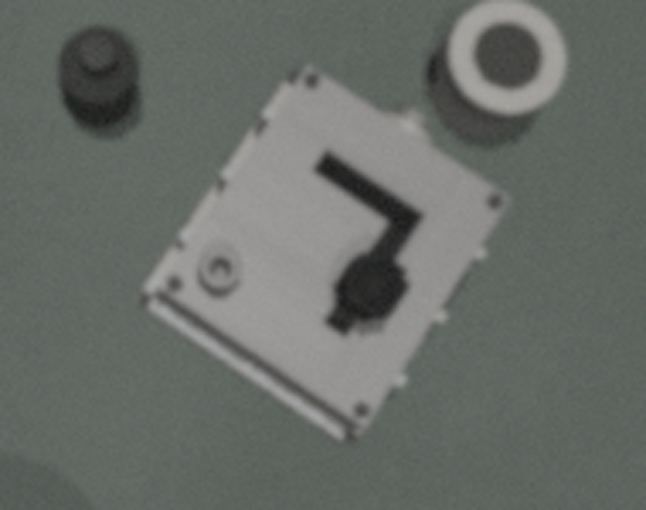

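View pics/scene0z.png

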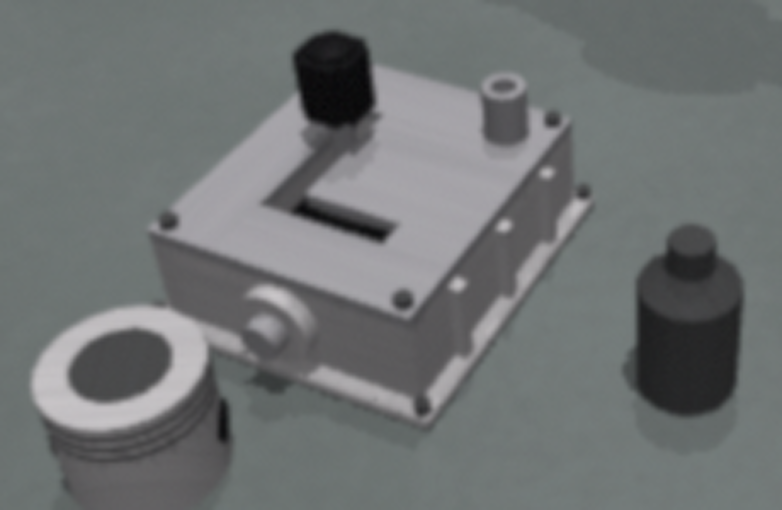

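Zoomed top view: the plate bolts are at (312,81), (495,202), (362,410) and (174,284). The slot end's corners are at (328,150) and (315,170), its outer corner is at (422,216), and the start end is at (326,322) to (345,335). The knob's cap is centred at about (371,285).

```bash
python3 - <<'E'
from h import *
f=load("top0.npz");z=lambda a:(np.array(a,float)+.5)/3.4-.5+np.array([280,140])
B=onplane(f,z([(312,81),(495,202),(362,410),(174,284)]),.072)[:,:2]
print(B.round(4).tolist());c=B.mean(0)
ex=(B[1]+B[0]-B[2]-B[3]);a1=np.arctan2(ex[1],ex[0]);ey=(B[0]+B[3]-B[1]-B[2]);a2=np.arctan2(ey[1],ey[0])
print("c",c,"len",np.linalg.norm(ex)/2,np.linalg.norm(ey)/2,np.degrees([a1,a2]))
a=(a1+a2-np.pi/2)/2
R=np.array([[np.cos(a),-np.sin(a)],[np.sin(a),np.cos(a)]])
S=onplane(f,z([(328,150),(315,170),(422,216),(326,322),(345,335)]),.07)[:,:2]
print("slot local mm",((S-c)@R*1e3).round(1).tolist())
g=load("scene0.npz");z2=lambda a:(np.array(a,float)+.5)/3.4-.5+np.array([140,150])
B2=onplane(g,z2([(403,300),(168,220),(553,119)]),.072)[:,:2]
print("scene bolts",B2.round(4).tolist(), ((B2-c)@R*1e3).round(1).tolist())
k=onplane(f,z([(371,285)]),.136)[0,:2];k2=onplane(g,z2([(332,47)]),.136)[0,:2]
print("knob",k,k2,((np.array([k,k2])-c)@R*1e3).round(1).tolist())
for nm,q in(("socket",onplane(f,z([(219,268)]),.104)),("piston",onplane(f,z([(507,57)]),.07)),("can",onplane(f,z([(100,50)]),.1))):
    print(nm,q[0,:2],((q[0,:2]-c)@R*1e3).round(1))
print("a",np.degrees(a))
P=pts(f);m=(P[...,2]>.125)&(P[...,2]<.145);v,u=np.where(m[200:245,370:410]);w=onplane(f,np.c_[u+370,v+200],.135)[:,:2];w=(w-c)@R*1e3;print("knob top ext",w.min(0),w.max(0),w.mean(0))
E
```

```text
[[0.6818, -0.0276], [0.6041, -0.1489], [0.4669, -0.0606], [0.5437, 0.061]]
c [ 0.57411576 -0.04400863] len 0.16356781336449702 0.14391185445349558 [-32.71706442  57.51892522]
slot local mm [[49.0, 37.7], [32.8, 37.5], [46.9, -37.3], [-47.0, -22.5], [-47.2, -37.2]]
scene bolts [[0.683, -0.0274], [0.6041, -0.149], [0.5445, 0.0614]] [[82.8, 72.7], [81.8, -72.3], [-81.7, 72.9]]
knob [ 0.53953288 -0.05334415] [ 0.54919324 -0.05595682] [[-24.1, -26.5], [-14.6, -23.5]]
socket [0.55096841 0.03482426] [-62.   53.9]
piston [ 0.7039557  -0.15992945] [171.8 -27.7]
can [0.68955394 0.11324008] [ 12.5 194.7]
a -32.59906960168221
knob top ext [-39.41688788 -46.51868488] [ -3.22248385 -10.80418465] [-21.2627333  -28.51707614]
```

```bash
cat >> h.py <<'E'
A=np.radians(-32.6);Rs=np.array([[np.cos(A),-np.sin(A)],[np.sin(A),np.cos(A)]]);C0=np.array([.5741,-.0440])
def w(x,y): return C0+Rs@np.array([x,y])/1e3
def loc(p): return Rs.T@(np.asarray(p)[:2]-C0)*1e3
E
python3 - <<'E'
from h import *
from bench import r
from scipy.spatial.transform import Rotation as Ro
o=r.get_obs();M=Ro.from_rotvec(o["orientation"]).as_matrix();print(M.round(3))
print("tool x yaw",np.degrees(np.arctan2(M[1,0],M[0,0])),"y yaw",np.degrees(np.arctan2(M[1,1],M[0,1])))
p=o["tcp_pos"]
for q in[(-75,-30),(-21,-30),(42,-30),(42,-80)]: print(q,w(*q),((w(*q)-p[:2])*1e3).round(0))
P=pts(load("top0.npz"));m=P[...,0]<.9;
sel=(P[...,2]>.12);v,u=np.where(sel);print(len(v))
for y in np.arange(-.3,.8,.1):
    k=sel&(P[...,1]>y)&(P[...,1]<y+.1);print(round(y,1),k.sum(),P[k].max(0) if k.any() else '',P[k].min(0) if k.any() else '')
E
```

```text
[[-0.918  0.397 -0.   ]
 [ 0.397  0.918 -0.001]
 [-0.    -0.001 -1.   ]]
tool x yaw 156.6356157819801 y yaw 66.63560480501808
(-75, -30) [ 0.49475295 -0.02886576] [ 227. -648.]
(-21, -30) [ 0.54024538 -0.05795939] [ 273. -677.]
(42, -30) [ 0.59331988 -0.09190194] [ 326. -711.]
(42, -80) [ 0.56638134 -0.13402456] [ 299. -753.]
2414
-0.3 0  
-0.2 0  
-0.1 291 [ 0.56232338 -0.03736464  0.13932109] [ 0.52113793 -0.07791353  0.12163593]
0.0 995 [0.45403143 0.09916299 0.87847476] [0.45403143 0.09916299 0.87847476]
0.1 0  
0.2 0  
0.3 0  
0.4 0  
0.5 319 [0.26001965 0.57668997 0.31122456] [0.23687163 0.54526814 0.2447357 ]
0.6 0  
0.7 809 [0.63697824 0.75655359 0.15962481] [0.28198066 0.70679647 0.12000315]
```

Call:
{"op": "play_rows", "data": {
  "plan": [
    [15,-45,10,0,0,0,0],
    [30,-90,20,0,0,-0.02,0],
    [47,-135,20,0,0,-0.04,0],
    [64,-180,20,0,0,-0.06,0],
    [80,-225,20,0,0,-0.08,0],
    [96,-270,20,0,0,-0.1,0],
    [112,-315,20,0,0,-0.12,0],
    [128,-360,20,0,0,-0.14,0],
    [144,-405,20,0,0,-0.16,0],
    [160,-450,20,0,0,-0.16,0],
    [176,-495,20,0,0,-0.16,0],
    [190,-540,20,0,0,-0.16,0]
  ]
}}

```text
clock: 1.35
tcp_pos: [0.458, 0.0777, 0.2151]
orientation: [0.88, 3.016, 0.001]
contact_force: [1.4, 0.1, 0.6]
grip_width: 0.0003
```

Call:
{"op": "play_rows", "data": {
  "plan": [
    [13,-36,-10,0,0,0,0],
    [25,-72,-30,0,0,0,0],
    [37,-107,-45,0,0,0,0],
    [37,-107,-60,0,0,0,0],
    [37,-107,-60,0,0,0,0],
    [37,-107,-60,0,0,0,0]
  ]
}}

```text
clock: 1.95
tcp_pos: [0.4944, -0.0268, 0.1549]
orientation: [-0.879, -3.015, 0.0]
contact_force: [-0.1, 0.2, 0.0]
grip_width: -0.0003
```

```bash
cat > look.py <<'E'
from h import *
from bench import r
import sys
t=sys.argv[1]
o=r.get_obs();print(o["clock"],o["tcp_pos"].round(4),"loc",loc(o["tcp_pos"]).round(1),o["contact_force"].round(1),o["orientation"].round(3))
fr={}
for n in sys.argv[2:]:
    f=r.grab_frame(n);fr[n]=f;np.savez(f"{n}{t}.npz",**f)
    c=f["color"]
    if n=="top": c=cv2.resize(c[140:290,280:470],None,fx=3.4,fy=3.4,interpolation=cv2.INTER_CUBIC)
    if n=="scene": c=cv2.resize(c[120:300,140:370],None,fx=3.2,fy=3.2,interpolation=cv2.INTER_CUBIC)
    cv2.imwrite(f"pics/{n}{t}.png",c)
E
python3 look.py 1 scene wrist
```

```text
1.95 [ 0.4944 -0.0268  0.1549] loc [-76.4 -28.5] [-0.1  0.2  0. ] [-0.879 -3.015  0.   ]
```

View pics/scene1.png

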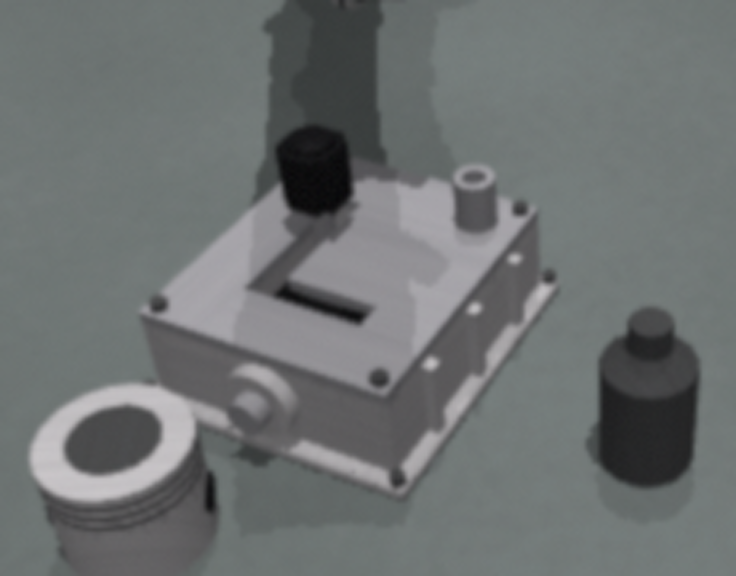

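View pics/wrist1.png

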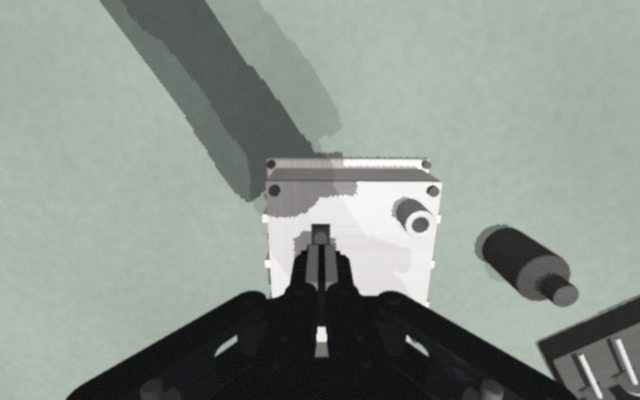

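```bash
python3 - <<'E'
from h import *
T=np.array([.4944,-.0268,.1549])
for n in("scene","wrist","top"):
    f=load(n+("0" if n=="top" else "1")+".npz");print(n,proj(f,[T,T+[0,0,.05],np.r_[w(-40,-30),.07],np.r_[w(-62,54),.104]]).round(0).tolist(), (-f["R"].T@f["t"]).round(3))
E
python3 look.py 1 top
```

```text
scene [[252.0, 138.0], [249.0, 114.0], [246.0, 184.0], [288.0, 174.0]] [1.186 0.011 0.547]
wrist [[320.0, 231.0], [320.0, 273.0], [319.0, 230.0], [421.0, 222.0]] [0.428 0.016 0.333]
top [[377.0, 245.0], [382.0, 244.0], [380.0, 234.0], [344.0, 218.0]] [0.454 0.099 0.878]
2.05 [ 0.4951 -0.0263  0.1556] loc [-76.1 -27.7] [0.2 0.5 0.7] [8.770e-01 3.016e+00 1.000e-03]
```

View pics/top1.png

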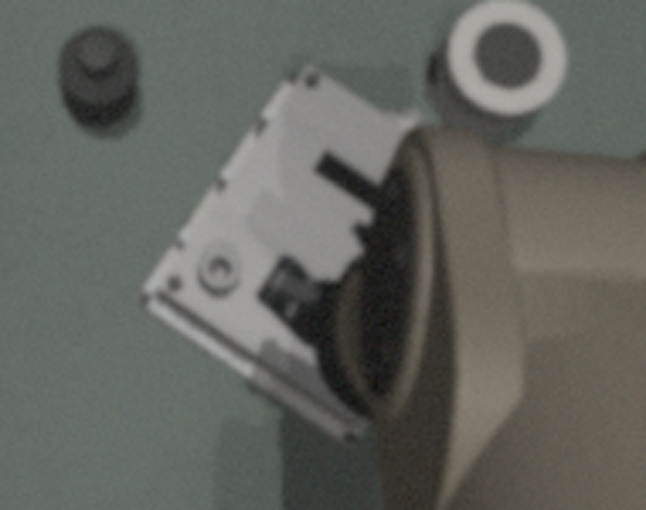

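```bash
python3 -c "
import numpy as np,cv2
cv2.imwrite('pics/scene1full.png',np.load('scene1.npz')['color'])"
```

```text
(no output)
```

View pics/scene1full.png

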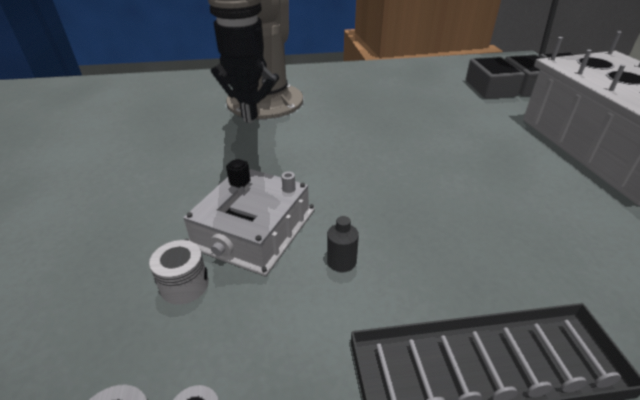

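```bash
python3 - <<'E'
from h import *
f=load("scene1.npz");P=pts(f)
for v in range(96,150,3): print(v,[(round(float(P[v,u,0]),3),round(float(P[v,u,1]),3),round(float(P[v,u,2]),3)) for u in (244,248,252)])
cv2.imwrite("pics/s1z.png",cv2.resize(f["color"][60:200,200:300],None,fx=5,fy=4,interpolation=cv2.INTER_CUBIC))
g=load("wrist1.npz");c=np.clip(g["color"][200:320,260:390].astype(int)*3,0,255).astype(np.uint8);cv2.imwrite("pics/w1z.png",cv2.resize(c,None,fx=5,fy=5))
P=pts(g)
for v in range(225,300,5): print(v,[tuple(P[v,u].round(3).tolist()) for u in (310,332)])
E
```

```text
96 [(0.494, -0.031, 0.24), (0.509, -0.024, 0.246), (1.186, 0.011, 0.547)]
99 [(0.499, -0.032, 0.237), (0.51, -0.024, 0.241), (0.509, -0.017, 0.24)]
102 [(0.499, -0.032, 0.231), (0.51, -0.025, 0.236), (0.507, -0.018, 0.234)]
105 [(0.502, -0.033, 0.226), (0.505, -0.026, 0.228), (0.509, -0.019, 0.229)]
108 [(0.503, -0.034, 0.221), (0.507, -0.026, 0.223), (0.508, -0.019, 0.223)]
111 [(0.501, -0.034, 0.215), (0.505, -0.027, 0.216), (0.507, -0.02, 0.217)]
114 [(0.501, -0.035, 0.209), (0.505, -0.028, 0.211), (0.507, -0.021, 0.211)]
117 [(0.501, -0.036, 0.203), (0.506, -0.028, 0.205), (0.505, -0.021, 0.204)]
120 [(0.5, -0.037, 0.197), (0.506, -0.029, 0.199), (0.506, -0.022, 0.199)]
123 [(0.131, -0.063, -0.001), (0.134, -0.052, -0.001), (0.138, -0.041, 0.001)]
126 [(0.154, -0.063, 0.002), (0.153, -0.052, -0.0), (0.157, -0.041, 0.002)]
129 [(0.17, -0.063, 0.001), (0.169, -0.052, -0.001), (0.174, -0.041, 0.001)]
132 [(0.185, -0.063, -0.0), (0.188, -0.052, 0.0), (0.187, -0.041, -0.001)]
135 [(0.201, -0.063, -0.0), (0.201, -0.052, -0.001), (0.202, -0.042, -0.001)]
138 [(0.216, -0.063, -0.001), (0
[... 363 characters left out ...]
, -0.037, 0.068)]
235 [(0.524, -0.058, 0.07), (0.536, -0.04, 0.069)]
240 [(0.529, -0.061, 0.069), (0.54, -0.043, 0.069)]
245 [(0.483, -0.025, 0.196), (0.489, -0.016, 0.195)]
250 [(0.483, -0.025, 0.201), (0.489, -0.016, 0.2)]
255 [(0.484, -0.025, 0.205), (0.489, -0.016, 0.206)]
260 [(0.483, -0.025, 0.211), (0.489, -0.017, 0.211)]
265 [(0.484, -0.025, 0.214), (0.489, -0.017, 0.215)]
270 [(0.483, -0.025, 0.22), (0.489, -0.017, 0.219)]
275 [(0.484, -0.025, 0.222), (0.488, -0.017, 0.223)]
280 [(0.483, -0.024, 0.227), (0.488, -0.017, 0.227)]
285 [(0.483, -0.024, 0.232), (0.487, -0.017, 0.232)]
290 [(0.483, -0.024, 0.235), (0.487, -0.017, 0.235)]
295 [(0.483, -0.023, 0.239), (0.487, -0.017, 0.238)]
```

View pics/s1z.png

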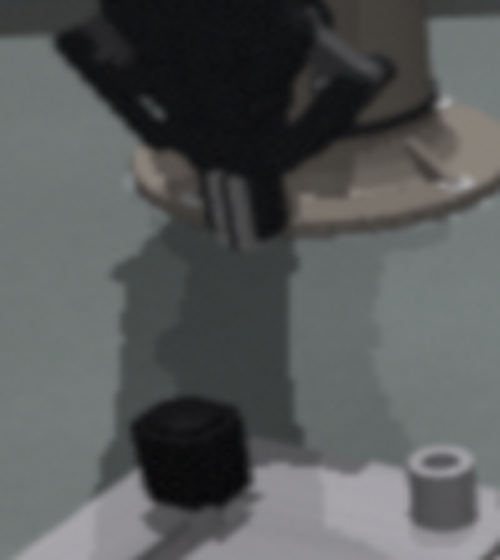

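View pics/w1z.png

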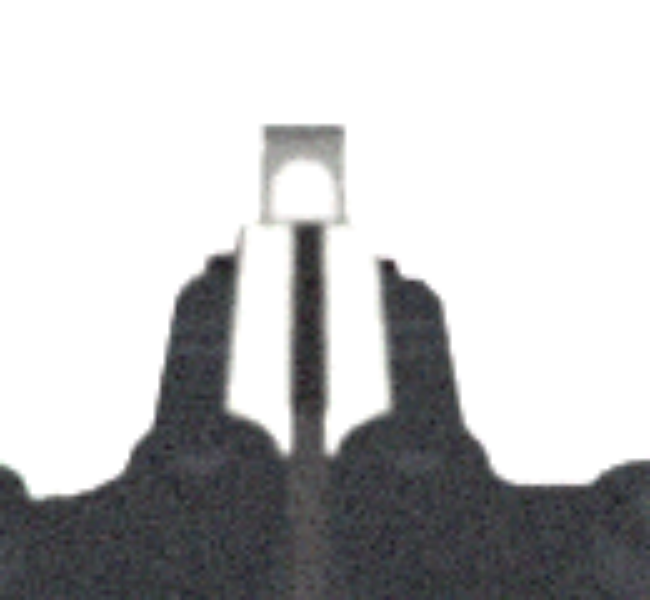

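The scene and wrist views both put the real finger tips at z ≈ 0.195, but the reported TCP z is 0.155. x and y agree. I'll go down in stages and compare again before relying on either height.

Call:
{"op": "play_rows", "data": {
  "plan": [
    [0,0,-10,0,0,0,0],
    [0,0,-20,0,0,0,0],
    [0,0,-30,0,0,0,0],
    [0,0,-30,0,0,0,0],
    [0,0,-30,0,0,0,0]
  ]
}}

```text
clock: 2.6
tcp_pos: [0.4943, -0.0274, 0.1244]
orientation: [-0.88, -3.015, 0.001]
contact_force: [1.0, -0.7, 0.6]
grip_width: 0.0002
```

```bash
cat >tips.py <<'E'
from h import *
import sys
t=sys.argv[1];x,y,z=map(float,sys.argv[2:5])
for n in("scene","wrist"):
    f=load(n+t+".npz");P=pts(f)
    m=(np.hypot(P[...,0]-x,P[...,1]-y)<.025)&(P[...,2]>float(sys.argv[5]))&(P[...,2]<.3)&(f["z_map"]>0)
    q=P[m];q=q[q[:,2]<q[:,2].min()+.03];print(n,len(q),"zmin",np.percentile(q[:,2],[0,2,5]),"centre",q.mean(0), "loc ext",np.array([loc(p) for p in q]).min(0).round(1),np.array([loc(p) for p in q]).max(0).round(1))
E
python3 look.py 2 scene wrist; python3 tips.py 2 .495 -.027 .12 .08; python3 tips.py 1 .495 -.027 .15 .08; python3 - <<'E'
from h import *
g=load("wrist0.npz");P=pts(g);m=(g["z_map"]<.25)&(g["z_map"]>0);q=P[m];print("open tips zmin",np.percentile(q[:,2],[0,1,3]))
E
```

```text
2.6 [ 0.4943 -0.0274  0.1244] loc [-76.1 -29. ] [ 1.  -0.7  0.6] [-8.800e-01 -3.015e+00  1.000e-03]
scene 204 zmin [0.16065806 0.16201335 0.16403323] centre [ 0.50199563 -0.02726033  0.17794104] loc ext [-83.7 -43.2] [-63.4 -14.6]
wrist 1654 zmin [0.1619799 0.1644878 0.1664573] centre [ 0.48761535 -0.02255479  0.17942844] loc ext [-87.2 -42.1] [-81.2 -14.9]
scene 213 zmin [0.19104233 0.19291815 0.19466242] centre [ 0.50227763 -0.0264035   0.20833544] loc ext [-84.6 -41.9] [-64.2 -13.5]
wrist 1683 zmin [0.19313959 0.19516374 0.19724712] centre [ 0.48766601 -0.02158919  0.21026201] loc ext [-87.8 -41.3] [-81.9 -14.1]
open tips zmin [0.0820248  0.1594815  0.16692987]
```

View pics/scene2.png

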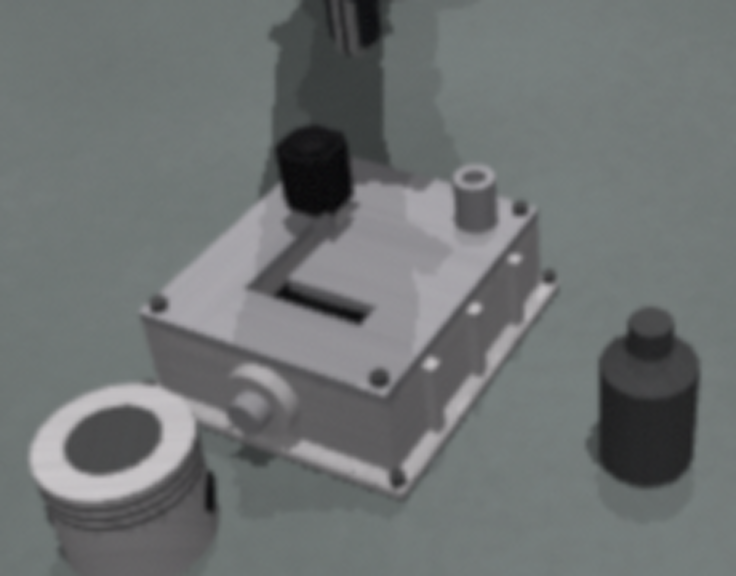

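The offset repeats: the tips are really at z ≈ 0.162 with 0.124 reported, about 38 mm, while bench and plate heights read correctly. xy agrees, with the fingers at local x −87..−63 and y −43..−14. I'll work from the camera height and keep going down in steps, watching the force.

Call:
{"op": "play_rows", "data": {
  "plan": [
    [0,0,-10,0,0,0,0],
    [0,0,-20,0,0,0,0],
    [0,0,-30,0,0,0,0],
    [0,0,-30,0,0,0,0],
    [0,0,-30,0,0,0,0]
  ]
}}

```text
clock: 3.2
tcp_pos: [0.4944, -0.0275, 0.0944]
orientation: [-0.88, -3.015, 0.001]
contact_force: [0.3, 0.2, 0.3]
grip_width: 0.0001
```

Call:
{"op": "play_rows", "data": {
  "plan": [
    [0,0,-6,0,0,0,0],
    [0,0,-12,0,0,0,0],
    [0,0,-12,0,0,0,0]
  ]
}}

```text
clock: 3.5
tcp_pos: [0.4941, -0.0273, 0.0821]
orientation: [-0.88, -3.015, 0.001]
contact_force: [1.0, 0.3, 0.1]
grip_width: 0.0003
```

```bash
python3 look.py 3 scene wrist; python3 tips.py 3 .495 -.027 .12 .085
```

```text
3.5 [ 0.4941 -0.0273  0.0821] loc [-76.4 -29. ] [1.  0.3 0.1] [-8.800e-01 -3.015e+00  1.000e-03]
scene 181 zmin [0.11900076 0.12138682 0.12299345] centre [ 0.50211499 -0.02702599  0.13630462] loc ext [-84.6 -43.2] [-63.8 -14. ]
wrist 1634 zmin [0.11939091 0.12249207 0.12416196] centre [ 0.4872548  -0.02250716  0.13698135] loc ext [-87.6 -42.3] [-81.5 -15.1]
```

View pics/scene3.png

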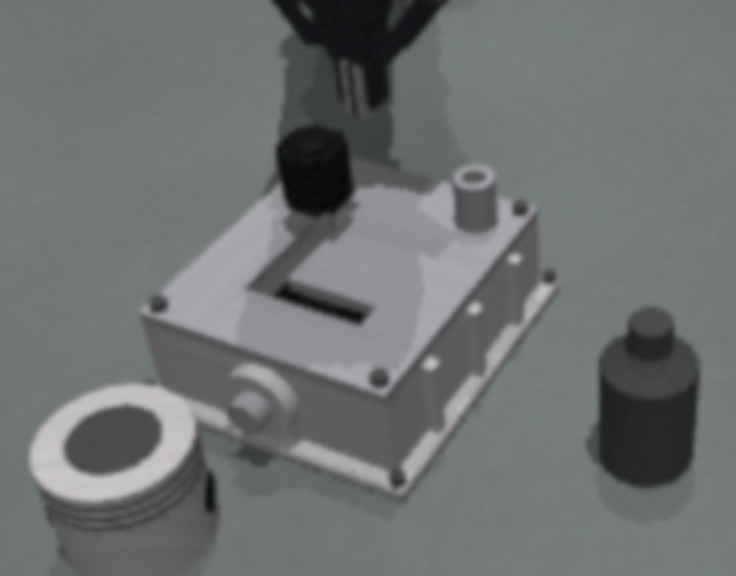

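Call:
{"op": "play_rows", "data": {
  "plan": [
    [0,0,-8,0,0,0,0],
    [0,0,-16,0,0,0,0],
    [0,0,-16,0,0,0,0],
    [8,-5,-16,0,0,0,0],
    [16,-11,-16,0,0,0,0],
    [16,-11,-16,0,0,0,0]
  ]
}}

```text
clock: 4.2
tcp_pos: [0.5127, -0.0397, 0.0674]
orientation: [0.882, 3.013, -0.0]
contact_force: [0.3, -0.3, -0.1]
grip_width: 0.0001
```

Call:
{"op": "play_rows", "data": {
  "plan": [
    [4,-3,0,0,0,0,0],
    [8,-5,0,0,0,0,0],
    [12,-8,0,0,0,0,0],
    [16,-10,0,0,0,0,0],
    [20,-13,0,0,0,0,0],
    [20,-13,0,0,0,0,0]
  ]
}}

```text
clock: 4.8
tcp_pos: [0.5315, -0.0519, 0.067]
orientation: [0.88, 3.015, -0.0]
contact_force: [0.0, 0.6, -0.6]
grip_width: 0.0
```

```bash
python3 look.py 4 scene wrist
```

```text
4.8 [ 0.5315 -0.0519  0.067 ] loc [-31.7 -29.6] [ 0.   0.6 -0.6] [ 0.88   3.015 -0.   ]
```

View pics/scene4.png

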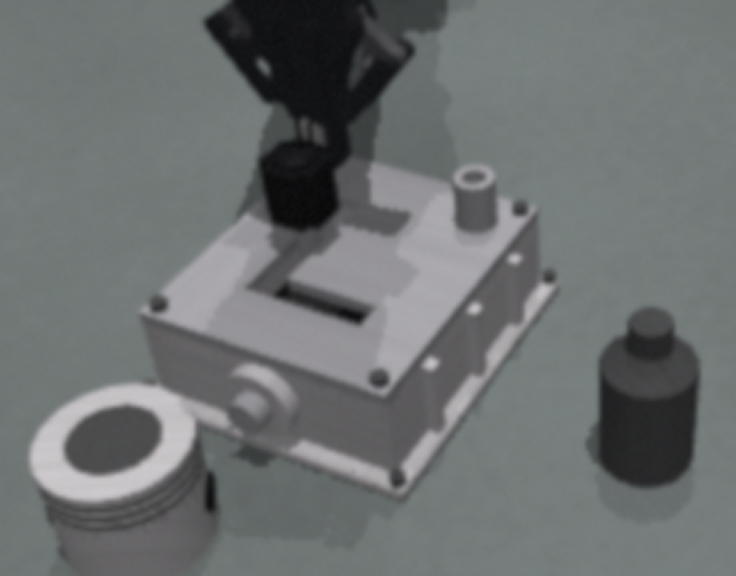

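The knob is moving along the long leg: its cap went from (314,135) to (298,155) in the crop. I'll keep pushing.

Call:
{"op": "play_rows", "data": {
  "plan": [
    [4,-3,0,0,0,0,0],
    [8,-5,0,0,0,0,0],
    [12,-8,0,0,0,0,0],
    [16,-10,0,0,0,0,0],
    [20,-13,0,0,0,0,0],
    [24,-16,0,0,0,0,0],
    [28,-18,0,0,0,0,0],
    [31,-20,0,0,0,0,0],
    [33,-21,0,0,0,0,0],
    [33,-21,0,0,0,0,0]
  ]
}}

```text
clock: 5.9
tcp_pos: [0.5641, -0.0727, 0.067]
orientation: [0.88, 3.015, -0.0]
contact_force: [-0.8, 0.3, -0.9]
grip_width: 0.0001
```

Call:
{"op": "play_rows", "data": {
  "plan": [
    [2,-1,0,0,0,0,0],
    [3,-2,0,0,0,0,0],
    [4,-3,0,0,0,0,0],
    [4,-3,0,0,0,0,0]
  ]
}}

```text
clock: 6.3
tcp_pos: [0.568, -0.0753, 0.067]
orientation: [0.88, 3.015, 0.0]
contact_force: [-1.1, -0.6, -0.2]
grip_width: 0.0002
```

```bash
python3 look.py 5 scene wrist
```

```text
6.3 [ 0.568  -0.0753  0.067 ] loc [ 11.7 -29.7] [-1.1 -0.6 -0.2] [0.88  3.015 0.   ]
```

View pics/scene5.png

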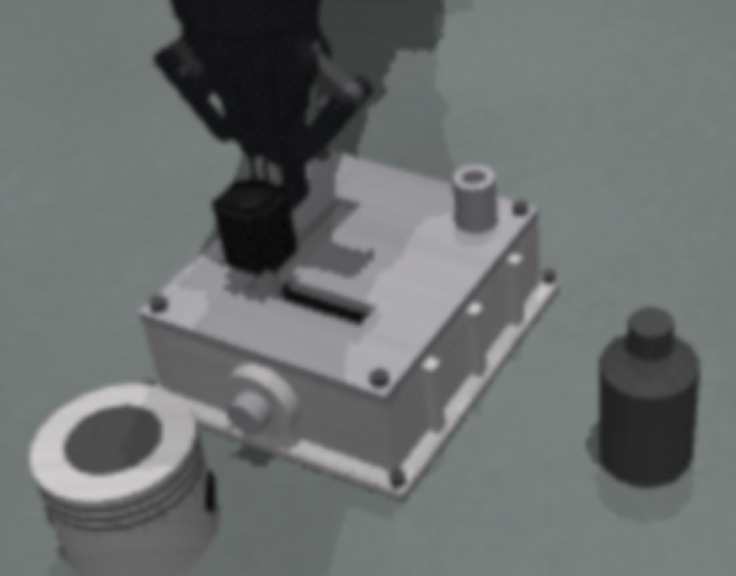

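Call:
{"op": "play_rows", "data": {
  "plan": [
    [1,-0.6,0,0,0,0,0],
    [1,-0.6,0,0,0,0,0]
  ]
}}

```text
clock: 6.6
tcp_pos: [0.5688, -0.0759, 0.067]
orientation: [0.88, 3.016, 0.0]
contact_force: [-0.9, 1.3, 0.6]
grip_width: -0.0004
```

Call:
{"op": "play_rows", "data": {
  "plan": [
    [1,-0.6,0,0,0,0,0],
    [1,-0.6,0,0,0,0,0]
  ]
}}

```text
clock: 6.8
tcp_pos: [0.5698, -0.0766, 0.0669]
orientation: [0.88, 3.016, 0.0]
contact_force: [-1.3, 0.8, 1.0]
grip_width: 0.0
```

Call:
{"op": "play_rows", "data": {
  "plan": [
    [1,-0.6,0,0,0,0,0],
    [1,-0.6,0,0,0,0,0]
  ]
}}

```text
clock: 7.0
tcp_pos: [0.5707, -0.0771, 0.0669]
orientation: [-0.88, -3.016, -0.0]
contact_force: [-1.6, 0.6, 1.5]
grip_width: -0.0001
```

Call:
{"op": "play_rows", "data": {
  "plan": [
    [1,-0.6,0,0,0,0,0],
    [1,-0.6,0,0,0,0,0]
  ]
}}

```text
clock: 7.2
tcp_pos: [0.5709, -0.0773, 0.0669]
orientation: [-0.879, -3.014, -0.001]
contact_force: [-4.4, 3.0, 3.6]
grip_width: 0.0003
```

Call:
{"op": "play_rows", "data": {
  "plan": [
    [1,-0.6,0,0,0,0,0],
    [1,-0.6,0,0,0,0,0]
  ]
}}

```text
clock: 7.4
tcp_pos: [0.5711, -0.0773, 0.0668]
orientation: [-0.878, -3.012, -0.001]
contact_force: [-6.8, 4.0, 5.5]
grip_width: 0.0002
```

```bash
python3 look.py 6 scene wrist top
```

```text
7.4 [ 0.5711 -0.0773  0.0668] loc [ 15.4 -29.7] [-6.8  4.   5.5] [-8.780e-01 -3.012e+00 -1.000e-03]
```

View pics/scene6.png

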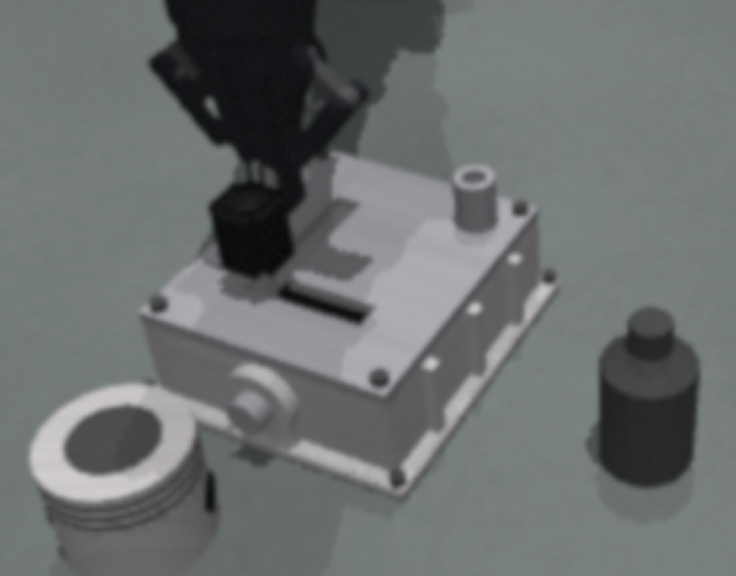

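View pics/top6.png

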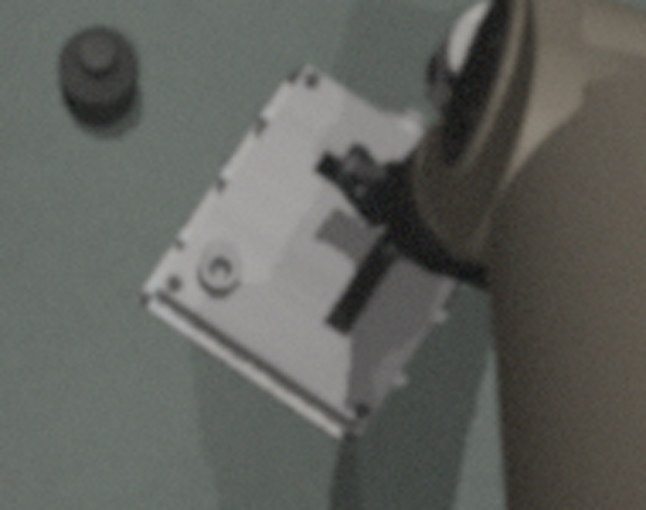

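The knob is hard in the corner: the force rose from 1.6 N to about 8 N and the TCP stopped at local x = 15.4, which puts the knob at x ≈ 42. Now I'll back off, go round to the −y side and turn 90°, so the same finger flank does the pushing.

```bash
python3 - <<'E'
from h import *
from bench import r
o=r.get_obs();print(o["joints"].round(3))
p=o["tcp_pos"]
for q in[(3,-30),(3,-90),(42,-85),(42,-78),(42,-1)]: print(q,((w(*q)-p[:2])*1e3).round(1))
E
```

```text
[-0.268  0.496  0.386  1.923 -0.261  0.775  1.268]
(3, -30) [-10.6   6.4]
(3, -90) [-42.9 -44.1]
(42, -85) [ -7.4 -60.9]
(42, -78) [ -3.6 -55. ]
(42, -1) [37.9  9.8]
```

Call:
{"op": "play_rows", "data": {
  "plan": [
    [-6,4,0,0,0,0,0],
    [-13,8,0,0,0,0,0],
    [-13,8,15,0,0,0,0],
    [-13,8,30,0,0,0,0],
    [-13,8,45,0,0,0,0],
    [-13,8,60,0,0,0,0],
    [-20,-5,60,0,0,0.1,0],
    [-30,-20,60,0,0,0.2,0],
    [-40,-40,60,0,0,0.3,0],
    [-30,-50,60,0,0,0.4,0],
    [-20,-60,60,0,0,0.5,0]
  ]
}}

```text
clock: 8.65
tcp_pos: [0.5536, -0.1399, 0.129]
orientation: [0.102, 3.137, -0.001]
contact_force: [0.6, -0.0, -0.2]
grip_width: -0.0002
```

```bash
python3 look.py 7 scene;python3 - <<'E'
from h import *
from bench import r
o=r.get_obs();print(o["joints"].round(3))
from scipy.spatial.transform import Rotation as Ro
M=Ro.from_rotvec(o["orientation"]).as_matrix();print(np.degrees(np.arctan2(M[1,0],M[0,0])))
p=o["tcp_pos"]
for q in[(42,-85),(42,-78),(42,-1)]: print(q,((w(*q)-p[:2])*1e3).round(1))
E
```

```text
8.65 [ 0.5536 -0.1399  0.129 ] loc [ 34.3 -91.8] [ 0.6 -0.  -0.2] [ 1.020e-01  3.137e+00 -1.000e-03]
[-0.118  0.391  0.328  1.89  -0.159  0.88   1.797]
176.47917317587886
(42, -85) [8.2 3.4]
(42, -78) [12.   9.3]
(42, -1) [53.5 74.2]
```

View pics/scene7.png

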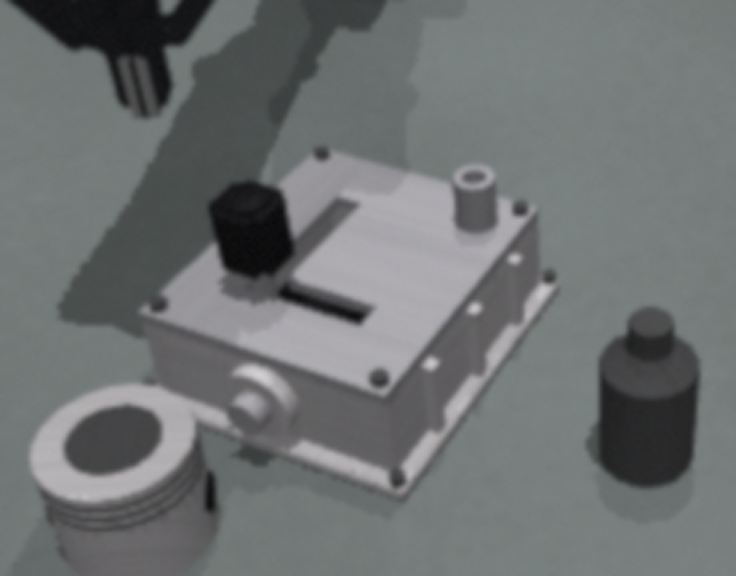

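Call:
{"op": "play_rows", "data": {
  "plan": [
    [0,0,0,0,0,-0.15,0],
    [0,0,0,0,0,-0.29,0],
    [0,0,0,0,0,-0.43,0],
    [0,0,0,0,0,-0.57,0],
    [0,0,0,0,0,-0.71,0],
    [0,0,0,0,0,-0.85,0],
    [0,0,0,0,0,-0.97,0],
    [0,0,0,0,0,-1.04,0]
  ]
}}

```text
clock: 9.5
tcp_pos: [0.5534, -0.1382, 0.1283]
orientation: [1.66, 2.665, 0.001]
contact_force: [-1.1, -0.1, -0.7]
grip_width: 0.0001
```

Call:
{"op": "play_rows", "data": {
  "plan": [
    [0,0,0,0,0,-0.15,0],
    [0,0,0,0,0,-0.29,0],
    [0,0,0,0,0,-0.43,0],
    [0,0,0,0,0,-0.57,0],
    [0,0,0,0,0,-0.71,0],
    [0,0,0,0,0,-0.85,0],
    [0,0,0,0,0,-0.97,0],
    [0,0,0,0,0,-1.04,0],
    [0,0,0,0,0,-1.04,0]
  ]
}}

```text
clock: 10.4
tcp_pos: [0.5533, -0.138, 0.1279]
orientation: [2.762, 1.495, 0.002]
contact_force: [-0.5, 0.7, 0.2]
grip_width: 0.0002
```

```bash
python3 look.py 8 scene wrist;python3 - <<'E'
from h import *
from bench import r
o=r.get_obs();print(o["joints"].round(3))
from scipy.spatial.transform import Rotation as Ro
M=Ro.from_rotvec(o["orientation"]).as_matrix();print(np.degrees(np.arctan2(M[1,0],M[0,0])))
p=o["tcp_pos"]
for q in[(42,-85),(42,-78),(42,-1)]: print(q,((w(*q)-p[:2])*1e3).round(1))
E
python3 tips.py 8 .555 -.14 .12 .1
```

```text
10.4 [ 0.5533 -0.138   0.1279] loc [ 33.1 -90.4] [-0.5  0.7  0.2] [2.762e+00 1.495e+00 2.000e-03]
[-4.920e-01  5.000e-01  8.410e-01  1.917e+00 -4.630e-01  9.280e-01
 -1.000e-03]
57.016840155318846
(42, -85) [10.5 -0.1]
(42, -78) [14.3  5.8]
(42, -1) [55.8 70.7]
scene 231 zmin [0.16405858 0.16634862 0.16804969] centre [ 0.56101841 -0.13553513  0.1816164 ] loc ext [ 18.6 -97.5] [ 48.5 -77.3]
wrist 1672 zmin [0.16536229 0.16752245 0.1694328 ] centre [ 0.55897387 -0.13055145  0.18253552] loc ext [ 20.2 -84.2] [ 47.6 -77.9]
```

View pics/scene8.png

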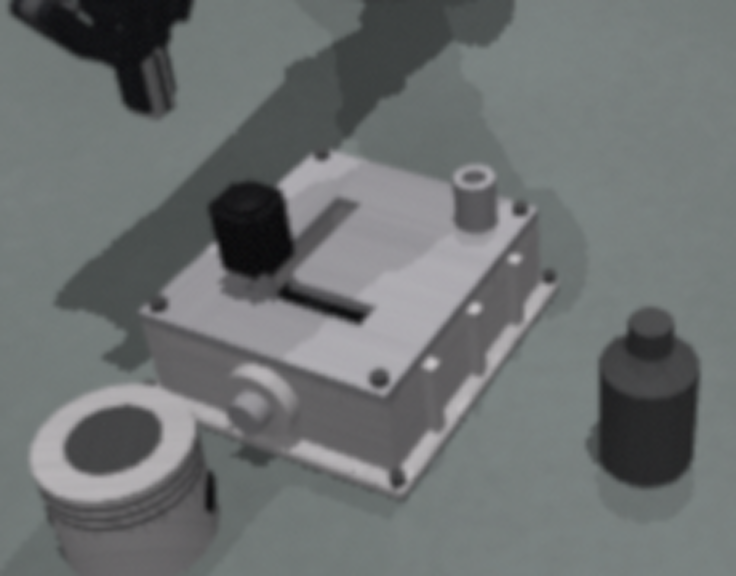

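Call:
{"op": "play_rows", "data": {
  "plan": [
    [5,0,0,0,0,0,0],
    [10,0,-10,0,0,0,0],
    [10,0,-25,0,0,0,0],
    [10,0,-40,0,0,0,0],
    [10,0,-52,0,0,0,0],
    [10,0,-61,0,0,0,0],
    [10,0,-61,0,0,0,0],
    [14,6,-61,0,0,0,0],
    [17,11,-61,0,0,0,0],
    [17,11,-61,0,0,0,0]
  ]
}}

```text
clock: 11.5
tcp_pos: [0.571, -0.1258, 0.0664]
orientation: [2.76, 1.501, 0.002]
contact_force: [-0.1, 0.1, 0.0]
grip_width: 0.0002
```

```bash
python3 look.py 9 scene wrist;  python3 tips.py 9 .569 -.13 .12 .085
```

```text
11.5 [ 0.571  -0.1258  0.0664] loc [ 41.5 -70.6] [-0.1  0.1  0. ] [2.760e+00 1.501e+00 2.000e-03]
scene 181 zmin [0.10199003 0.1039237  0.10678807] centre [ 0.57920371 -0.12415725  0.12042335] loc ext [ 27.3 -79.2] [ 56.5 -57.5]
wrist 1656 zmin [0.10350602 0.10591078 0.10802686] centre [ 0.57631424 -0.11898615  0.12089299] loc ext [ 28.6 -65.2] [ 56.  -59.2]
```

View pics/scene9.png

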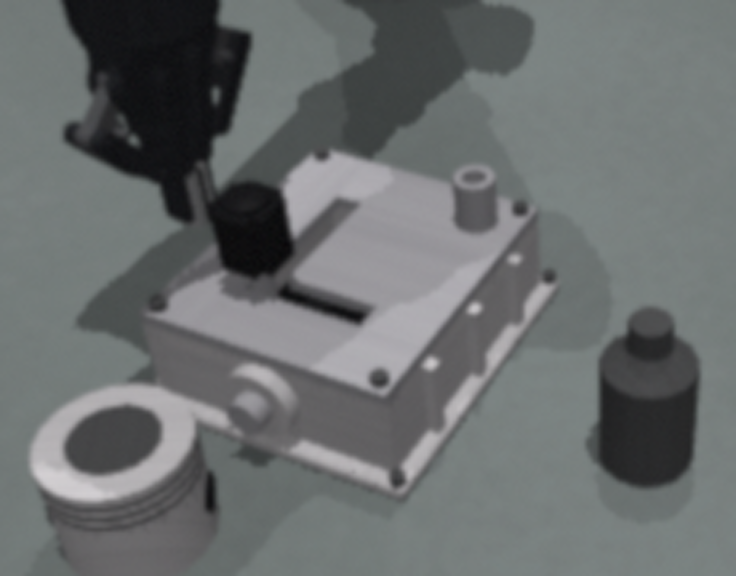

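View pics/wrist9.png

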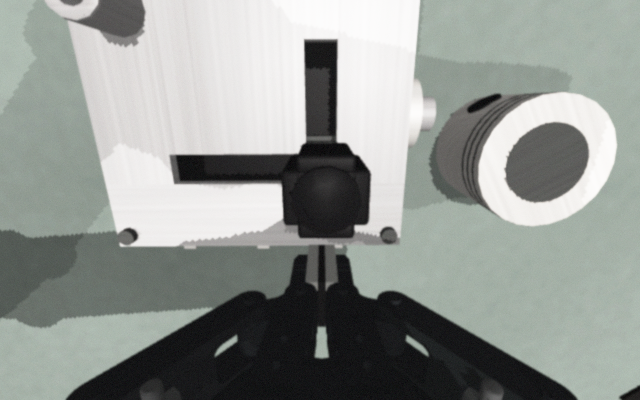

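The wrist view shows the knob in the corner at (326,195), the short leg running ahead to (321,45), and the fingertips behind the knob at (322,250), lined up. The piston at (545,170) is well clear. Pushing along +y.

Call:
{"op": "play_rows", "data": {
  "plan": [
    [3,4,0,0,0,0,0],
    [5,8,0,0,0,0,0],
    [8,13,0,0,0,0,0],
    [11,17,0,0,0,0,0],
    [13,21,0,0,0,0,0],
    [16,25,0,0,0,0,0],
    [19,29,0,0,0,0,0],
    [19,29,0,0,0,0,0]
  ]
}}

```text
clock: 12.4
tcp_pos: [0.5892, -0.0973, 0.0657]
orientation: [-2.76, -1.499, -0.0]
contact_force: [-0.0, -0.0, 0.1]
grip_width: 0.0
```

Call:
{"op": "play_rows", "data": {
  "plan": [
    [3,4,0,0,0,0,0],
    [5,8,0,0,0,0,0],
    [8,13,0,0,0,0,0],
    [11,17,0,0,0,0,0],
    [13,21,0,0,0,0,0],
    [15,23,0,0,0,0,0],
    [15,23,0,0,0,0,0]
  ]
}}

```text
clock: 13.1
tcp_pos: [0.6041, -0.0746, 0.0659]
orientation: [-2.761, -1.499, -0.0]
contact_force: [-0.6, 1.2, -0.5]
grip_width: -0.0002
```

```bash
python3 look.py 10 scene wrist
```

```text
13.1 [ 0.6041 -0.0746  0.0659] loc [41.7 -9.6] [-0.6  1.2 -0.5] [-2.761 -1.499 -0.   ]
```

View pics/wrist10.png

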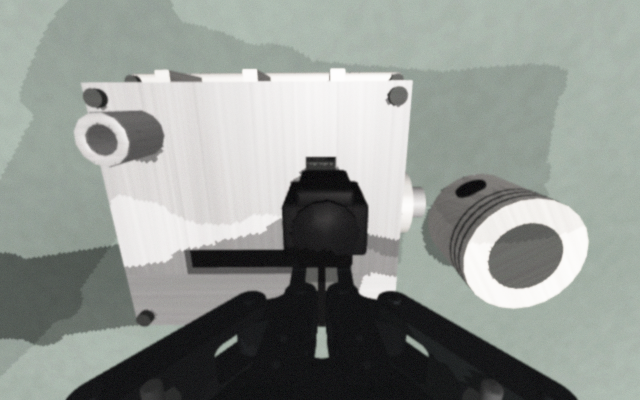

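View pics/scene10.png

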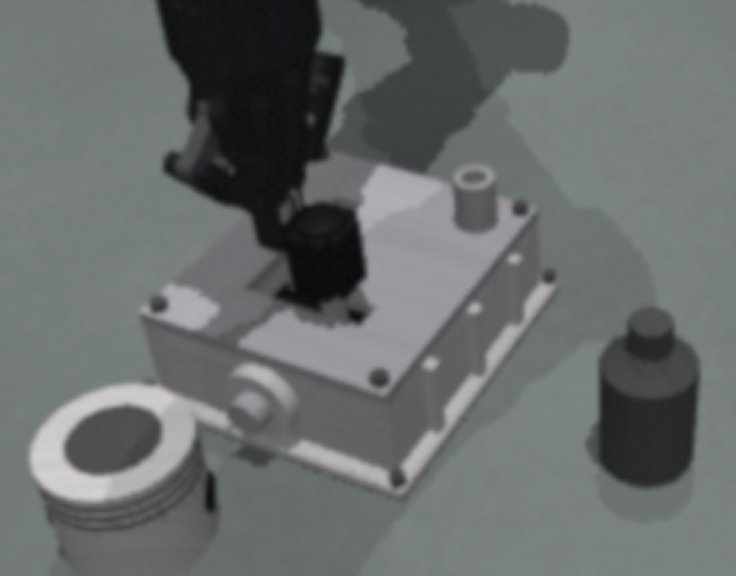

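The knob is in the short leg with about 12 mm left to go. I'll push gently until the force rises.

Call:
{"op": "play_rows", "data": {
  "plan": [
    [2,3,0,0,0,0,0],
    [4,5,0,0,0,0,0],
    [5,7.5,0,0,0,0,0],
    [5.5,8.5,0,0,0,0,0],
    [5.5,8.5,0,0,0,0,0]
  ]
}}

```text
clock: 13.7
tcp_pos: [0.6095, -0.0666, 0.066]
orientation: [2.761, 1.498, 0.001]
contact_force: [-0.4, -2.4, 0.6]
grip_width: -0.0001
```

Call:
{"op": "play_rows", "data": {
  "plan": [
    [0.5,0.8,0,0,0,0,0],
    [1,1.7,0,0,0,0,0],
    [1,1.7,0,0,0,0,0]
  ]
}}

```text
clock: 14.0
tcp_pos: [0.6104, -0.0651, 0.066]
orientation: [2.761, 1.498, 0.0]
contact_force: [-0.5, -1.4, 0.6]
grip_width: 0.0001
```

Call:
{"op": "play_rows", "data": {
  "plan": [
    [0.5,0.8,0,0,0,0,0],
    [0.5,0.8,0,0,0,0,0]
  ]
}}

```text
clock: 14.2
tcp_pos: [0.6108, -0.0643, 0.0659]
orientation: [2.762, 1.498, 0.0]
contact_force: [-0.5, -2.0, 0.3]
grip_width: -0.0001
```

Call:
{"op": "play_rows", "data": {
  "plan": [
    [0.5,0.8,0,0,0,0,0],
    [0.5,0.8,0,0,0,0,0]
  ]
}}

```text
clock: 14.4
tcp_pos: [0.6114, -0.0635, 0.066]
orientation: [2.762, 1.498, 0.0]
contact_force: [-0.5, -1.2, -0.2]
grip_width: 0.0001
```

Call:
{"op": "play_rows", "data": {
  "plan": [
    [0.5,0.8,0,0,0,0,0],
    [0.5,0.8,0,0,0,0,0]
  ]
}}

```text
clock: 14.6
tcp_pos: [0.6118, -0.0626, 0.0659]
orientation: [2.762, 1.498, 0.0]
contact_force: [-0.4, -1.2, 1.2]
grip_width: -0.0005
```

Call:
{"op": "play_rows", "data": {
  "plan": [
    [0.5,0.8,0,0,0,0,0],
    [0.5,0.8,0,0,0,0,0]
  ]
}}

```text
clock: 14.8
tcp_pos: [0.6119, -0.0625, 0.0659]
orientation: [2.762, 1.497, -0.001]
contact_force: [-1.4, -3.1, 0.5]
grip_width: 0.0
```

Call:
{"op": "play_rows", "data": {
  "plan": [
    [0.5,0.8,0,0,0,0,0],
    [0.5,0.8,0,0,0,0,0]
  ]
}}

```text
clock: 15.0
tcp_pos: [0.6121, -0.0623, 0.0659]
orientation: [2.762, 1.496, -0.002]
contact_force: [-3.5, -3.5, 1.9]
grip_width: -0.0003
```

Call:
{"op": "play_rows", "data": {
  "plan": [
    [0.5,0.8,0,0,0,0,0],
    [0.5,0.8,0,0,0,0,0]
  ]
}}

```text
clock: 15.2
tcp_pos: [0.6122, -0.0622, 0.066]
orientation: [2.762, 1.495, -0.003]
contact_force: [-3.8, -6.0, 2.8]
grip_width: -0.0003
```

```bash
python3 look.py 11 scene wrist
```

```text
15.2 [ 0.6122 -0.0622  0.066 ] loc [41.8  5.2] [-3.8 -6.   2.8] [ 2.762  1.495 -0.003]
```

View pics/wrist11.png

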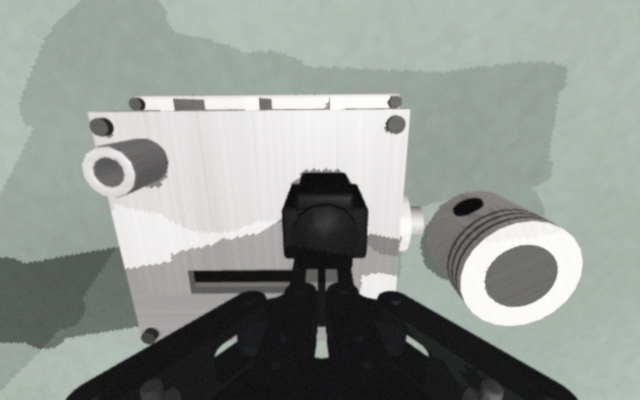

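The knob is against its end stop: TCP local y = 5.2 with the force at 7 N. From the corner-stop geometry I expected 5.4. Backing straight off along −y, then up.

Call:
{"op": "play_rows", "data": {
  "plan": [
    [-4,-6,0,0,0,0,0],
    [-8,-13,0,0,0,0,0],
    [-13,-20,0,0,0,0,0],
    [-16,-25,10,0,0,0,0],
    [-19,-30,30,0,0,0,0],
    [-22,-35,60,0,0,0,0],
    [-35,-65,90,0,0,0,0],
    [-50,-100,100,0,0,0,0],
    [-70,-140,100,0,0,0,0],
    [-85,-180,100,0,0,0,0],
    [-85,-200,100,0,0,0,0],
    [-85,-200,100,0,0,0,0]
  ]
}}

```text
clock: 16.5
tcp_pos: [0.5267, -0.2646, 0.1673]
orientation: [2.764, 1.488, 0.001]
contact_force: [0.0, 0.6, -0.6]
grip_width: -0.0
```

```bash
python3 look.py 12 scene top; python3 - <<'E'
from h import *
for n,b in(("top",(slice(150,280),slice(320,440))),("scene",(slice(130,290),slice(170,320)))):
    f=load(n+"12.npz");P=pts(f);m=np.zeros((400,640),bool);m[b]=True
    q=P[m&(P[...,2]>.125)&(P[...,2]<.15)&(f["z_map"]>0)]
    L=np.array([loc(p) for p in q]);print(n,len(q),"knob top loc ext",L.min(0).round(1),L.max(0).round(1),"mean",L.mean(0).round(1),"z",np.percentile(q[:,2],[50,98]))
E
```

```text
16.5 [ 0.5267 -0.2646  0.1673] loc [  79.  -211.4] [ 0.   0.6 -0.6] [2.764e+00 1.488e+00 1.000e-03]
top 263 knob top loc ext [24.4 14.1] [60.1 49.9] mean [41.  32.2] z [0.13233576 0.13753425]
scene 292 knob top loc ext [26.7 14.5] [62.6 52. ] mean [48.3 36.6] z [0.13119271 0.1368925 ]
```

View pics/top12.png

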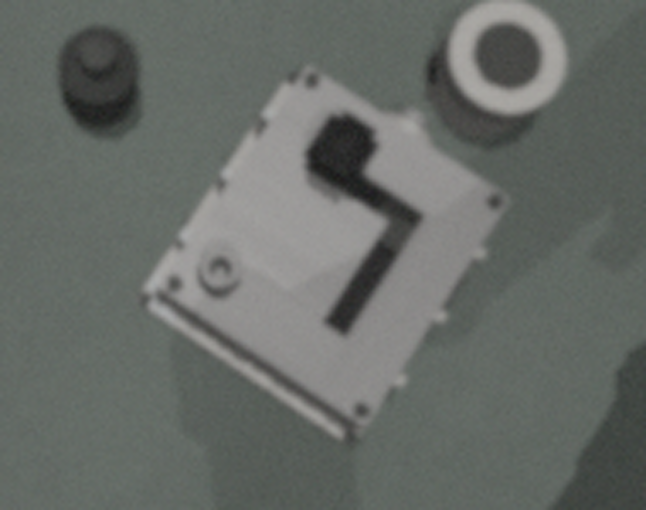

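View pics/scene12.png

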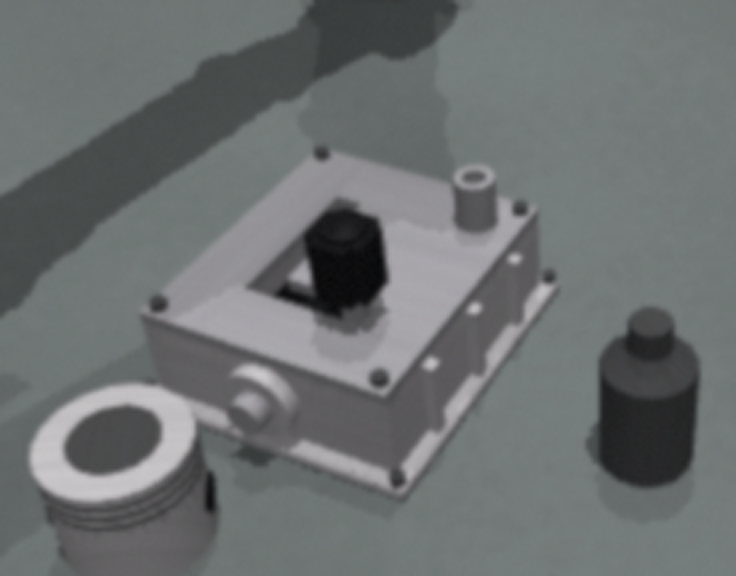

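The knob sits at local (41, 32), the end of the short leg, with its top at 0.137, so it is down. The socket at (219,268), piston at (507,57) and oil tin at (100,70) in the top crop haven't moved. Handing in.

```bash
python3 -c "
from bench import r
print(r.get_obs()['qvel'].round(3));print(r.hand_in())"
```

```text
[-0.029  0.004 -0.02   0.004 -0.003 -0.002 -0.001]
the job is handed in; nothing more can be done
None
```

The gear is engaged, and I handed the job in at about 16.6 s of the 42 s allowed. With the fingers shut, I pushed the knob along the long leg until it was hard in the corner, where the force rose to about 8 N. I then went round to its −y side and pushed it along the short leg to the end stop, at about 7 N. After that I backed the arm straight off and clear.

**Last checks:**
- **Knob position:** the top camera puts the knob's cap at selector x 41, y 32 mm, and the hard end stop is about 42, 32. Its top is at about 137 mm, so it is down and not lifted.
- **Loose parts:** the socket, piston and oil tin are at the same places in the pictures as before.

**Disagreements:**
- **Finger height:** the scene and wrist cameras both showed the finger tips about 38 mm higher than the reported TCP height. Sideways positions agreed. I set the pushing height from the cameras (tips about 105 mm above the bench), and no contact showed on the way down.
- **Scene camera knob position:** its average for the knob was about 7 mm off the top camera's in x and 4 mm in y. It mostly sees the knob's near side, and its outer edges for the knob matched the top camera's within about 2.5 mm.

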